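# Load the spice carrier and swing its keeper bar shut

### The arm

A 6-joint arm with a two-finger parallel gripper is mounted at the origin on a cart in front of the work surface, level with it; the furniture and walls round the work are solid. World frame = base frame: x ahead of the robot, y to its left, z up, the work surface at z = 0. Lengths are in m, angles in rad, forces in N, time in s.
With the tool pointing down it reaches from about 0.3 to 0.85 m from the base axis. Payload 4.2 kg.
Tool frame: the origin (TCP) lies between the finger pads; the fingertips stand 11 mm ahead of it and the grasp point (between the pads) lies 8 mm behind it (bot.finger_overhang is the distance from the TCP to the fingertips, in m); z points along the fingers, y is the line along which they close (so a half turn about z gives the same grasp; the last joint's range is limited). The gripper opens to 91 mm and grips with 3 to 60 N. Pads are 32 mm wide; open, the fingers measure 118 mm over their backs; the gripper's body (76 mm by 178 mm) begins 60 mm behind the grasp point.
Start: joints at [-1.185, 0.32, 1.565, -0, 1.257, -0.02], TCP at [0.227, -0.528, 0.225] pointing down, gripper open.
Joint ranges: [-3.11, 3.11], [-0.84, 2.01], [0.21, 2.61], [-1.34, 4.49], [0.05, 2.63], [-2.56, 2.56]. Speed limits (rad/s): [2.57, 2.57, 3.14, 3.14, 3.14, 3.14].

### API

Orientations are given as [roll, pitch, yaw] about the fixed x, y, z axes, in that order (R = Rz(yaw) Ry(pitch) Rx(roll)).
In Python, from workcell import bot, optics, telemetry, ticket gives the robot as it stands (bot), with the cameras (optics), the readings (telemetry) and the job (ticket).
- The arm moves only by the shell command python3 inch.py 'ROWS' [OPENING] [FORCE]. ROWS is a JSON list of rows, 1 to 12 of them, each written [[dx, dy, dz], turn]: dx, dy, dz in m, then a turn about the tool's z in rad; each row shifts and turns the commanded pose from where the row before left it, along the tool's axes as they then stand; what a row does not reach is not made up. A row lasts 1/10 s, in which the tool goes at most 0.05 m and 0.15 rad, less where a joint would pass 70% of its speed; a pose out of reach is approached as far as the arm can. OPENING is the opening from 0.0 (shut) to 1.0 (fully open), set as the command begins (- or left out keeps the last). The fingers move at their own pace and stop on an object; FORCE is the grip in N (left out, the last holds). Time passes only in rows, so rows that do not move let the fingers close. It prints the time, the measured TCP pose, the force, the opening and the grip force at its end. Input that does not fit is refused with a message, and nothing moves.
- telemetry.sense(): the state, without advancing time (a new reading comes with each control period).
- optics.snapshot(name): name is "side" or "top"; returns the picture (420x560x3 uint8, red, green, blue); there is no depth.
- optics.camera_params(name): a dict with "fov_y" (degrees; the focal length in pixels is half the picture's height over the tangent of half this angle, whatever the lens; pixels are square), "cx", "cy" (the principal point, pixels), "R" (3x3) and "t" (3): a world point X has camera coordinates R X + t. Camera axes: x right, y down, z forward; pixel columns grow to the right and rows downward; lengths in m; the calibration is good to about 2 mm. A picture is of the moment at which its call begins. camera_params takes no time and is no camera call.
- ticket.finish_job(): hands the job in; it is judged then, once.
The state is a dict: "time": time; "qpos": joint angles; "joint_vel": joint speeds; "effort": joint torques, N m; "tcp_pos": TCP position; "tool_rot": TCP orientation; "wrist_force": force on the tool from outside, world axes, zero at the start; "ft_torque": the same for the moment, N m; "grip_width": opening from 0.0 (shut) to 1.0 (fully open); "grip_force": force on a finger pad.
Only numpy, scipy, OpenCV 4.12 (cv2) and the standard library are available. Lean on these libraries where they do the work, as an engineer would, in place of code of your own. Each camera call takes 0.05 s, during which the arm holds its last target. There are 200 camera calls.

### The job

Put the three tall spice jars into the wooden carrier, one upright in each of its three cells, setting each down on the cell floor rather than dropping it. Then swing the steel keeper bar over the jars until it is fully home against its stop, and let go. Leave the squat jar, the cup and the little bowl where they are, and do not knock any jar over.

Things in the scene. Friction and masses are not known exactly. Their poses are not given: they have to be found in the camera images.
- jar_a: a tall slim spice jar with a screw cap, dark cap: 44 mm across (body and cap alike), 105 mm high, 75 to 180 g, smooth and closed. It stands upright; origin at the centre of its underside, z up along the jar. The cap fills the top 20 mm; grasp it across the cap and neck.
- jar_b: a tall slim spice jar with a screw cap, red cap: 45 mm across (body and cap alike), 106 mm high, 75 to 180 g, smooth and closed. It stands upright; origin at the centre of its underside, z up along the jar. The cap fills the top 20 mm; grasp it across the cap and neck.
- jar_c: a tall slim spice jar with a screw cap, pale cap: 44 mm across (body and cap alike), 109 mm high, 75 to 180 g, smooth and closed. It stands upright; origin at the centre of its underside, z up along the jar. The cap fills the top 20 mm; grasp it across the cap and neck.
- carrier: fixed open plywood crate, 192 (x) x 68 (y) x 58 mm high; three 56 x 56 mm cells in a row along its x axis. Origin: centre of its underside; cell floors 8 mm above it. Walls and dividers 6 mm thick, divider tops at 54 mm. Outside each end a post 20 x 30 mm, 120 mm high, centred at x = -106 (pivot) and +106 mm; the +x post has a steel stop tab up to 141 mm, on the -y side of the closed bar.
- cell_0 (a point): centre of the floor of the carrier cell next to the pivot post (carrier x = -62 mm, z = 8 mm)
- cell_1 (a point): centre of the floor of the middle cell (carrier x = 0, z = 8 mm)
- cell_2 (a point): centre of the floor of the cell next to the post with the stop tab (carrier x = +62 mm, z = 8 mm)
- keeper_pivot (a point): the vertical pivot axis of the keeper bar, above the carrier's -x post, at the mid height of the bar
- keeper (a joint): angle of the keeper bar, flat steel, 18 mm wide, turning level 122 to 130 mm above the worktop. 0 = closed: along the carrier's +x axis over the cells, against the stop tab, 4 mm above the tallest seated jar (no jar goes in under it). Grows anticlockwise seen from above, to 2.2 rad; starts at 1.5 to 1.9, clear of the cells. Stiff: 0.6 N at the knob turns it; it stays where left.
- keeper_knob (a point): middle of the upright wooden knob on the bar's free end: a round post 18 mm in diameter, standing on the bar 212 mm from the pivot axis, its top 18 mm above this point and its foot 18 mm below. The point is 148 mm above the worktop. It can be pinched from above from any side, and turns in the grip, or be pushed.
- squat_jar: a squat brown jar with a white cap, 48 mm across and only 80 mm high, standing among the tall jars; not to be moved. Origin at the centre of its underside.
- cup: an empty grey-blue cup, 78 mm across, 66 mm high, standing behind the carrier to the left; not to be moved. Origin at the centre of its underside.
- bowl: a small grey dip bowl, 82 mm across, 34 mm high, to the left; not to be moved. Origin at the centre of its underside.

How it is judged:
By the outcome, as a careful person would: the job done as asked, in the order asked, and still so for the second after the job is handed in, with the robot touching nothing.
It also fails if it takes over 72 s, if anything falls off the work surface, if the arm or the gripper's body presses on something with over 40 N, if the wrist force passes 120 N, or if a joint passes its speed limit or range.

## Working session

There is one attempt and no reset: what is moved stays moved. The work goes in short steps, Python scripts to look and compute and a shell command to move; the robot and the scene stay as the last step left them, time stands still between calls to the robot, and variables do not carry over. Pictures are saved under pics/ and viewed, at most 12 in all, crops included, and the job is handed in when it is done.

```bash
ls; mkdir -p pics; python3 - <<'E'
from workcell import bot, optics, telemetry, ticket
import cv2
for n in("top","side"):
    cv2.imwrite(f"pics/{n}0.png",optics.snapshot(n)[:,:,::-1]); print(n,optics.camera_params(n))
s=telemetry.sense();print(s)
E
```

```text
inch.py
pics
workcell.py
top {'fov_y': 56.737353618334325, 'cx': 277.290643400642, 'cy': 213.35821463322856, 'R': array([[ 0.0285747 , -0.99958885,  0.00236912],
       [-0.98282912, -0.02852767, -0.18229946],
       [ 0.18229209,  0.00288071, -0.9832402 ]]), 't': array([0.02242363, 0.57996178, 1.07876602])}
side {'fov_y': 55.55712082441424, 'cx': 277.32197691063965, 'cy': 211.78874787261552, 'R': array([[-0.98004644, -0.19814747, -0.01570209],
       [-0.10834956,  0.59878604, -0.79354625],
       [ 0.16664137, -0.77601087, -0.60830731]]), 't': array([0.57139811, 0.14647749, 1.26922113])}
{'time': 0.1, 'qpos': array([-1.18500404e+00,  3.20239597e-01,  1.56552012e+00, -5.20176045e-07,
        1.25740352e+00, -1.99984621e-02]), 'joint_vel': array([ 0.00126204, -0.0025466 , -0.00404003, -0.00066929, -0.00023538,
       -0.00222887]), 'effort': array([ 2.85695396e-04, -4.13333523e+01, -2.32511008e+01,  7.27734435e-02,
        4.21675108e-02, -7.27769316e-05]), 'tcp_pos': array([ 0.22682213, -0.52791531,  0.22421199]), 'tool_rot': array([-3.14002238e+00, -3.09125317e-05,  4.05790882e-01]), 'wrist_force': array([ 0.01380896, -0.33906931,  0.92996033]), 'ft_torque': array([ 0.02883059, -0.03020086,  0.00221985]), 'grip_force': 0.0, 'grip_width': 1.0018075233460229}
```

View pics/top0.png

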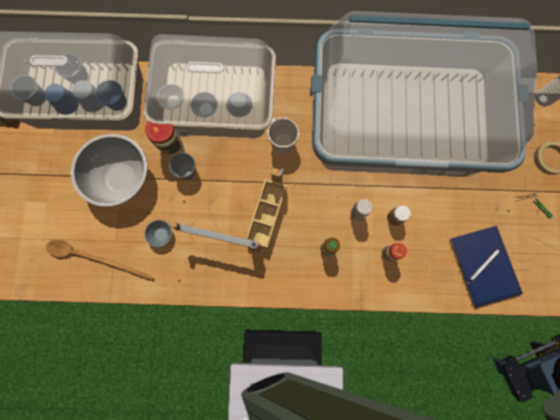

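View pics/side0.png

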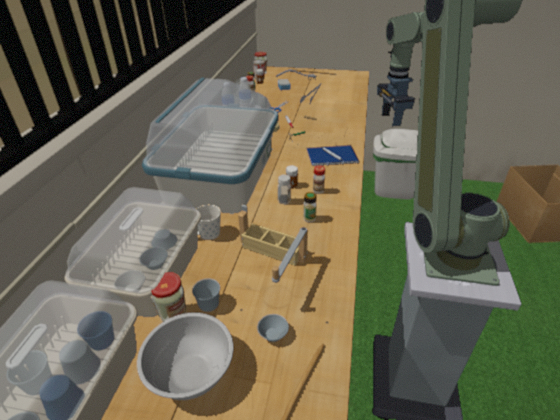

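```bash
python3 - <<'E'
import cv2
a=cv2.imread("pics/top0.png");cv2.imwrite("pics/c1.png",cv2.resize(a[150:280,165:425],None,fx=3,fy=3,interpolation=cv2.INTER_CUBIC))
a=cv2.imread("pics/side0.png");cv2.imwrite("pics/c2.png",cv2.resize(a[150:300,190:350],None,fx=4,fy=4,interpolation=cv2.INTER_CUBIC))
E
```

```text
(no output)
```

View pics/c1.png

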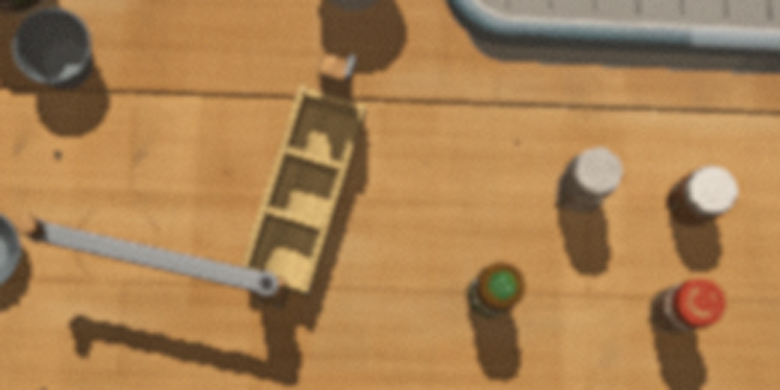

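View pics/c2.png

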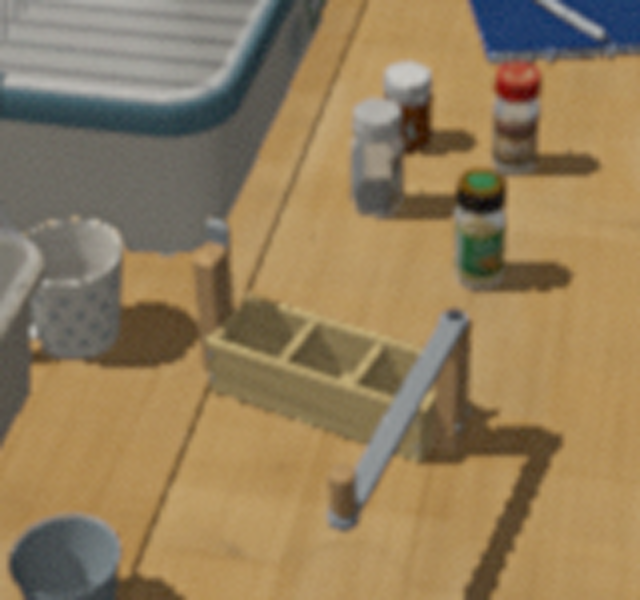

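```bash
cat > h.py <<'E'
from workcell import bot, optics, telemetry, ticket
import numpy as np
P={n:optics.camera_params(n) for n in("top","side")}
def K(p): return 210/np.tan(np.radians(p["fov_y"])/2)
def at_z(n,u,v,z):
    p=P[n];d=p["R"].T@np.array([(u-p["cx"])/K(p),(v-p["cy"])/K(p),1]);c=-p["R"].T@p["t"]
    return (c+d*(z-c[2])/d[2])[:2]
def proj(n,X):
    p=P[n];c=p["R"]@np.array(X)+p["t"];return c[:2]/c[2]*K(p)+[p["cx"],p["cy"]]
def c1(u,v):return 165+(u+.5)/3-.5,150+(v+.5)/3-.5
def c2(u,v):return 190+(u+.5)/4-.5,150+(v+.5)/4-.5
E
python3 - <<'E'
from h import *
np.set_printoptions(precision=4,suppress=True)
for n,t,s,z in[("pivot",(267,283),(455,316),.131),("stop",(337,67),(212,252),.12),("knob",(38,226),(342,472),.166),("a",(502,285),(482,180),.105),("b",(701,303),(518,71),.106),("c",(598,171),(377,108),.109),("sq",(713,190),(408,70),.08)]:
    print(n,at_z("top",*c1(*t),z),at_z("side",*c2(*s),z))
for t in[(301,88),(364,107),(247,262),(305,291)]:print(at_z("top",*c1(*t),.058))
E
```

```text
pivot [0.4797 0.0995] [0.4812 0.1001]
stop [0.6841 0.0431] [0.6858 0.043 ]
knob [0.5199 0.2977] [0.5238 0.3079]
a [ 0.4868 -0.1131] [ 0.4892 -0.1159]
b [ 0.4755 -0.2939] [ 0.4796 -0.2996]
c [ 0.5946 -0.2011] [ 0.5987 -0.2074]
sq [ 0.5855 -0.3164] [ 0.5901 -0.3259]
[0.6801 0.0782]
[0.6627 0.0159]
[0.5068 0.1239]
[0.4807 0.0676]
```

```bash
cat >> h.py <<'E'
import sys
kk=[-.0,-.0]
def und(n,u,v,k):
    p=P[n];q=np.array([(u-p["cx"])/K(p),(v-p["cy"])/K(p)]);x=q.copy()
    for _ in range(20):x=q/(1+k*(x@x))
    return x*K(p)+[p["cx"],p["cy"]]
E
python3 - <<'E'
from h import *
from scipy.optimize import least_squares
np.set_printoptions(precision=4,suppress=True)
D=[("pivot",(267,283),(455,316),.131),("stop",(337,67),(212,252),.12),("a",(502,285),(482,180),.105),("b",(701,303),(518,71),.106),("c",(598,171),(377,108),.109),("sq",(713,190),(408,70),.08)]
def pd(n,X,k):
    p=P[n];x=proj(n,X)-[p["cx"],p["cy"]];return x*(1+k*(x@x)/K(p)**2)+[p["cx"],p["cy"]]
def f(x,same=False):
    r=[]
    for i,(n,t,s,z) in enumerate(D):
        X=[*x[2+2*i:4+2*i],z]
        r+=list(pd("top",X,x[0])-c1(*t))+list(pd("side",X,x[1])-c2(*s))
    r.append((np.hypot(x[2]-x[4],x[3]-x[5])-.212)*400)
    return np.array(r)
x0=np.r_[0,0,np.concatenate([at_z("top",*c1(*d[1]),d[3]) for d in D])]
s=least_squares(f,x0);print(s.x[:2],s.x[2:].reshape(-1,2));print(s.fun,s.cost)
s2=np.sqrt(np.diag(np.linalg.inv(s.jac.T@s.jac)))*.4;print(s2[:2])
# TCP projected
print(pd("top",[.227,-.528,.225],s.x[0]),pd("side",[.227,-.528,.225],s.x[1]),proj("side",[.227,-.528,.225]),proj("top",[.227,-.528,.225]))
g=telemetry.sense()["tcp_pos"];print(g)
import cv2
a=cv2.imread("pics/top0.png");b=cv2.imread("pics/side0.png")
cv2.imwrite("pics/c3.png",np.hstack([cv2.resize(a[320:420,480:560],None,fx=5,fy=5),cv2.resize(b[50:150,350:430],None,fx=5,fy=5)]))
E
```

```text
[-0.4359 -1.6413] [[ 0.4802  0.0999]
 [ 0.6852  0.0435]
 [ 0.4865 -0.1154]
 [ 0.4717 -0.312 ]
 [ 0.5965 -0.2072]
 [ 0.5875 -0.3349]]
[-0.0287 -0.3176  0.0753 -0.1829 -0.1404 -0.2037  0.5624  0.1085  0.168
 -0.2446  0.2699  0.4212  0.1338 -0.4386  0.5692  0.4507  0.1708 -0.4204
  0.4906  0.5512 -0.0711 -0.4824  0.6564 -0.0008  0.2573] 1.5454473307266567
[0.1238 0.6481]
[463.8761 324.1607] [365.3762 138.8386] [390.8753 117.7133] [518.7697 356.7588]
[ 0.2268 -0.5279  0.2242]
```

View pics/c3.png

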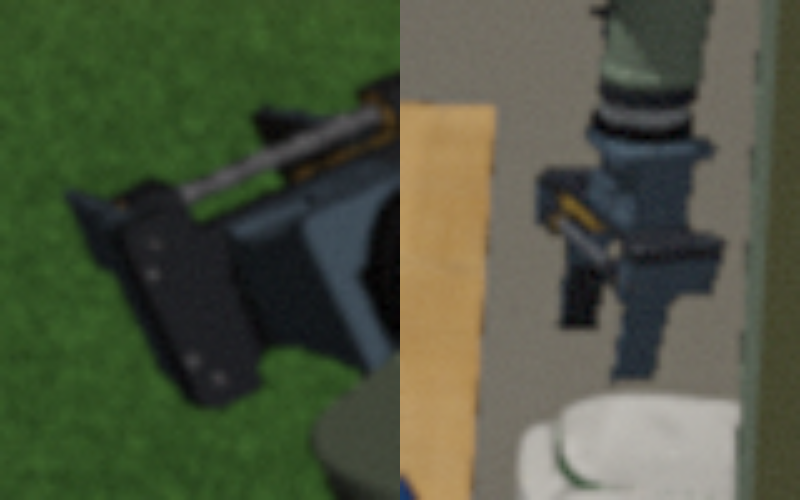

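```bash
python3 - <<'E'
from h import *
np.set_printoptions(precision=4,suppress=True)
g=telemetry.sense()["tcp_pos"]
y=np.array([.395,-.919,0]);x=np.array([.919,.395,0])
for a in(-1,1):
  for b in(-1,1):
    X=g+[0,0,-.011]+.059*a*y+.016*b*x; print(a,b,proj("top",X),proj("side",X))
print([-P[n]["R"].T@P[n]["t"] for n in P])
E
```

```text
-1 -1 [496.3345 372.5158] [400.8138 126.3991]
-1 1 [489.9778 359.0297] [393.0909 127.2622]
1 -1 [541.2409 352.8369] [387.9754 114.1385]
1 1 [534.6764 339.5873] [380.6493 114.9161]
[array([0.3727, 0.0359, 1.1664]), array([0.3644, 1.0104, 0.8973])]
```

```bash
cat >> h.py <<'E'
J={n:at_z("top",*c1(*t),z) for n,t,z in[("a",(500.5,287.5),.105),("b",(701,303),.106),("c",(598.5,172.5),.109)]}
A=-.27;C=np.array([.582,.0714]);ux=np.array([np.cos(A),np.sin(A)])
for i in range(3):J[f"cell{i}"]=C+ux*.062*(i-1)
def go(t,z,yaw=A):
    s=telemetry.sense();p=s["tcp_pos"];w=s["tool_rot"][2];xy=J[t] if isinstance(t,str) else np.array(t)
    d=xy-p[:2];ys=yaw
    print("time %.1f"%s["time"],"at",p.round(4),"rpy",s["tool_rot"].round(3),"turn %.3f"%(-(ys-w)),"dz %.4f"%(p[2]-z))
    for q in(w,ys):print("yaw %.3f: dx %.4f dy %.4f"%(q,d@[np.cos(q),np.sin(q)],d@[np.sin(q),-np.cos(q)]))
E
python3 inch.py '[[[0,0,0],0.135],[[0,0,0],0.135],[[0,0,0],0.135],[[0,0,0],0.135],[[0,0,0],0.136]]' 0.8
python3 -c "
from h import *
print(J);go('b',.224)"
```

```text
time: 0.6
tcp_pos: [0.2269, -0.528, 0.2245]
tool_rot: [-3.141, 0.001, -0.276]
wrist_force: [0.2, 0.5, 0.2]
grip_width: 0.802
grip_force: 0.0
{'a': array([ 0.48442898, -0.11177755]), 'b': array([ 0.47546035, -0.29389736]), 'c': array([ 0.59320703, -0.20152363]), 'cell0': array([0.5222462 , 0.08793735]), 'cell1': array([0.582 , 0.0714]), 'cell2': array([0.6417538 , 0.05486265])}
time 0.6 at [ 0.2269 -0.528   0.2245] rpy [-3.141e+00  1.000e-03 -2.760e-01] turn -0.006 dz 0.0005
yaw -0.276: dx 0.1754 dy -0.2930
yaw -0.270: dx 0.1771 dy -0.2920
```

```bash
python3 inch.py '[[[0.022,-0.0365,0],0],[[0.022,-0.0365,0],0],[[0.022,-0.0365,0],0],[[0.022,-0.0365,0],0],[[0.022,-0.0365,0],0],[[0.022,-0.0365,0],0],[[0.022,-0.0365,0],0],[[0.022,-0.0365,0],0],[[0,0,0],0],[[0,0,0],0]]' 
python3 -c "
from h import *
go('b',.13)
import cv2
a=cv2.cvtColor(optics.snapshot('side'),4);b=cv2.cvtColor(optics.snapshot('top'),4)
cv2.imwrite('pics/d1.png',np.hstack([cv2.resize(a[90:210,270:370],None,fx=4,fy=4,interpolation=2),cv2.resize(b[200:320,340:440],None,fx=4,fy=4,interpolation=2)]))
"
```

```text
time: 1.6
tcp_pos: [0.4746, -0.2933, 0.2244]
tool_rot: [3.141, 0.001, -0.268]
wrist_force: [-1.0, -0.3, 0.7]
grip_width: 0.802
grip_force: 0.0
time 1.6 at [ 0.4746 -0.2933  0.2244] rpy [ 3.141e+00  1.000e-03 -2.680e-01] turn 0.002 dz 0.0944
yaw -0.268: dx 0.0010 dy 0.0004
yaw -0.270: dx 0.0010 dy 0.0004
```

View pics/d1.png

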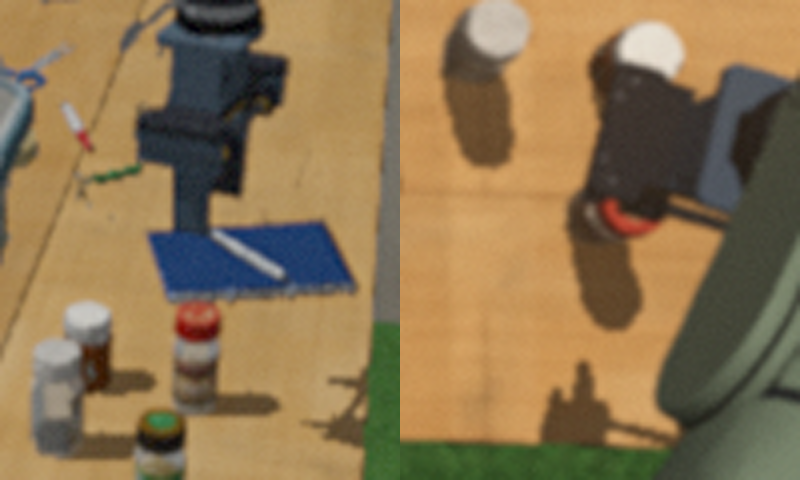

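```bash
python3 -c "
from h import *
y=np.array([np.sin(A),-np.cos(A),0])
g=telemetry.sense()['tcp_pos']
f=lambda X:(proj('side',X)-[270,90])*4
w=.0455*.8+.009
print(f(g-[0,0,.011]+w*y),f(g-[0,0,.011]-w*y),f([*J['b'],.106]),f([*J['b'],0]),f(g-[0,0,.118]))
"
```

```text
[226.28843271 189.93085782] [188.88293001 232.61777033] [200.1338071  312.99703216] [194.82967224 405.20331195] [202.07638453 312.2668783 ]
```

```bash
sed -i 's/C=np.array(\[.582,.0714\])/C=np.array([.5835,.0714]);[J[k].__iadd__([.002,0]) for k in "abc"]/' h.py
python3 inch.py '[[[0.003,0,0.03],0],[[0,0,0.03],0],[[0,0,0.03],0],[[0,0,0.03],0],[[0,0,0.018],0],[[0,0,0],0],[[0,0,0],0]]'
python3 -c "
from h import *
go('b',.086)"
```

```text
time: 2.4
tcp_pos: [0.477, -0.2958, 0.0874]
tool_rot: [3.141, -0.0, -0.272]
wrist_force: [-0.7, 0.2, -0.3]
grip_width: 0.805
grip_force: 0.0
time 2.4 at [ 0.477  -0.2958  0.0874] rpy [ 3.141 -0.    -0.272] turn -0.002 dz 0.0014
yaw -0.272: dx -0.0000 dy -0.0020
yaw -0.270: dx -0.0000 dy -0.0020
```

```bash
python3 inch.py '[[[0,-0.002,0],0],[[0,0,0],0],[[0,0,0],0],[[0,0,0],0],[[0,0,0],0],[[0,0,0],0],[[0,0,0],0],[[0,0,0],0]]' 0.3 25
python3 -c "
from h import *
go('cell2',.24)"
```

```text
time: 3.2
tcp_pos: [0.4784, -0.2931, 0.0876]
tool_rot: [3.141, -0.001, -0.27]
wrist_force: [0.1, -1.6, 4.4]
grip_width: 0.482
grip_force: 25.0
time 3.2 at [ 0.4784 -0.2931  0.0876] rpy [ 3.141e+00 -1.000e-03 -2.700e-01] turn -0.000 dz -0.1524
yaw -0.270: dx 0.0660 dy -0.3793
yaw -0.270: dx 0.0661 dy -0.3793
```

```bash
python3 inch.py '[[[0,0,-0.02],0],[[0,0,-0.04],0],[[0,0,-0.04],0],[[0,0,-0.035],0],[[0,-0.02,0],0],[[0.006,-0.035,0],0],[[0.006,-0.035,0],0],[[0.006,-0.035,0],0],[[0.006,-0.035,0],0],[[0.006,-0.035,0],0]]' && python3 inch.py '[[[0.006,-0.035,0],0],[[0.006,-0.035,0],0],[[0.006,-0.035,0],0],[[0.006,-0.035,0],0],[[0.006,-0.03,0],0],[[0.006,-0.014,0],0],[[0,0,0],0],[[0,0,0],0],[[0,0,0],0]]'
python3 -c "
from h import *
go('cell2',.094)
import cv2
cv2.imwrite('pics/s2.png',cv2.resize(cv2.cvtColor(optics.snapshot('side'),4)[120:270,180:340],None,fx=4,fy=4,interpolation=2))
c=J['cell2'];print((proj('side',[*c,.13])-[180,120])*4,(proj('side',[*telemetry.sense()['tcp_pos'][:2],.13])-[180,120])*4)"
```

```text
time: 4.2
tcp_pos: [0.5587, -0.1112, 0.2208]
tool_rot: [-3.142, 0.003, -0.27]
wrist_force: [0.2, 0.3, -1.4]
grip_width: 0.486
grip_force: 25.0
time: 5.1
tcp_pos: [0.642, 0.0534, 0.2217]
tool_rot: [3.141, 0.001, -0.272]
wrist_force: [0.4, 0.1, -0.9]
grip_width: 0.483
grip_force: 25.0
time 5.1 at [0.642  0.0534 0.2217] rpy [ 3.141e+00  1.000e-03 -2.720e-01] turn -0.002 dz 0.1277
yaw -0.272: dx 0.0008 dy -0.0017
yaw -0.270: dx 0.0008 dy -0.0017
[297.87021393 375.37910741] [299.66823689 374.43529607]
```

View pics/s2.png

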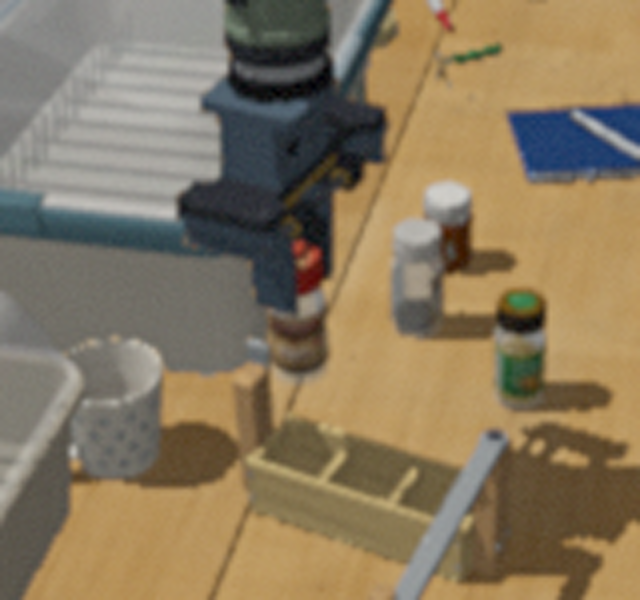

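```bash
python3 inch.py '[[[0.001,-0.002,0.02],0],[[0,0,0.03],0],[[0,0,0.03],0],[[0,0,0.02],0],[[0,0,0.01],0],[[0,0,0.008],0],[[0,0,0],0],[[0,0,0],0]]'
python3 -c "
from h import *
go('cell2',.0956)"
```

```text
time: 5.95
tcp_pos: [0.6449, 0.0563, 0.105]
tool_rot: [-3.141, -0.002, -0.271]
wrist_force: [0.3, 0.1, -2.5]
grip_width: 0.481
grip_force: 25.0
time 6.0 at [0.6449 0.0563 0.105 ] rpy [-3.141e+00 -2.000e-03 -2.710e-01] turn -0.001 dz 0.0094
yaw -0.271: dx -0.0012 dy 0.0019
yaw -0.270: dx -0.0012 dy 0.0019
```

```bash
python3 inch.py '[[[-0.001,0.001,0.003],0],[[0,0,0.002],0],[[0,0,0.002],0],[[0,0,0],0],[[0,0,0],0]]'; python3 inch.py '[[[0,0,0.001],0],[[0,0,0.001],0],[[0,0,0],0],[[0,0,0],0]]'
```

```text
time: 6.45
tcp_pos: [0.643, 0.0559, 0.097]
tool_rot: [3.142, -0.0, -0.27]
wrist_force: [-0.5, 0.5, -2.2]
grip_width: 0.482
grip_force: 25.0
time: 6.85
tcp_pos: [0.6434, 0.0558, 0.0956]
tool_rot: [-3.141, -0.001, -0.27]
wrist_force: [-0.5, -0.3, 3.3]
grip_width: 0.482
grip_force: 25.0
```

```bash
python3 inch.py '[[[0,0,0.0005],0],[[0,0,0],0]]'; python3 inch.py '[[[0,0,0],0],[[0,0,0],0],[[0,0,0],0],[[0,0,0],0],[[0,0,0],0]]' 0.8; python3 inch.py '[[[0,0,-0.02],0],[[0,0,-0.04],0],[[0,0,-0.04],0],[[0,0,-0.03],0],[[0,0,0],0],[[0,0,0],0]]'
python3 -c "
from h import *
go('c',.225)"
```

```text
time: 7.05
tcp_pos: [0.6435, 0.0557, 0.0956]
tool_rot: [-3.141, -0.002, -0.27]
wrist_force: [-1.8, -0.6, 5.6]
grip_width: 0.486
grip_force: 25.0
time: 7.55
tcp_pos: [0.6429, 0.0559, 0.0941]
tool_rot: [3.141, 0.0, -0.27]
wrist_force: [1.2, 0.6, 0.4]
grip_width: 0.797
grip_force: 0.0
time: 8.15
tcp_pos: [0.643, 0.0558, 0.2248]
tool_rot: [-3.141, -0.001, -0.27]
wrist_force: [0.4, 0.4, -0.6]
grip_width: 0.797
grip_force: 0.0
time 8.2 at [0.643  0.0558 0.2248] rpy [-3.141e+00 -1.000e-03 -2.700e-01] turn -0.000 dz -0.0002
yaw -0.270: dx 0.0226 dy 0.2608
yaw -0.270: dx 0.0226 dy 0.2608
```

```bash
python3 inch.py '[[[0.0032,0.0373,0],0],[[0.0032,0.0373,0],0],[[0.0032,0.0373,0],0],[[0.0032,0.0373,0],0],[[0.0032,0.0373,0],0],[[0.0032,0.0373,0],0],[[0.0034,0.037,0],0],[[0,0,0],0],[[0,0,0],0]]'
python3 -c "
from h import *
go('c',.089)"
```

```text
time: 9.05
tcp_pos: [0.5942, -0.2018, 0.2225]
tool_rot: [-3.141, 0.004, -0.272]
wrist_force: [-0.3, 0.1, -0.1]
grip_width: 0.797
grip_force: 0.0
time 9.1 at [ 0.5942 -0.2018  0.2225] rpy [-3.141  0.004 -0.272] turn -0.002 dz 0.1335
yaw -0.272: dx 0.0009 dy -0.0005
yaw -0.270: dx 0.0009 dy -0.0005
```

```bash
python3 inch.py '[[[0.001,0,0.03],0],[[0,0,0.03],0],[[0,0,0.03],0],[[0,0,0.03],0],[[0,0,0.015],0],[[0,0,0],0],[[0,0,0],0]]'
python3 inch.py '[[[0,0,0],0],[[0,0,0],0],[[0,0,0],0],[[0,0,0],0],[[0,0,0],0],[[0,0,0],0],[[0,0,0],0],[[0,0,0],0]]' 0.3 25
python3 -c "
from h import *
go('cell1',.24)"
```

```text
time: 9.75
tcp_pos: [0.5964, -0.2007, 0.0893]
tool_rot: [-3.141, 0.001, -0.269]
wrist_force: [-0.1, -0.4, 0.8]
grip_width: 0.8
grip_force: 0.0
time: 10.55
tcp_pos: [0.5964, -0.202, 0.09]
tool_rot: [3.141, -0.001, -0.27]
wrist_force: [0.6, -0.5, 5.5]
grip_width: 0.473
grip_force: 25.0
time 10.6 at [ 0.5964 -0.202   0.09  ] rpy [ 3.141e+00 -1.000e-03 -2.700e-01] turn -0.000 dz -0.1500
yaw -0.270: dx -0.0854 dy -0.2601
yaw -0.270: dx -0.0854 dy -0.2601
```

```bash
python3 inch.py '[[[0,0,-0.02],0],[[0,0,-0.04],0],[[0,0,-0.04],0],[[0,0,-0.04],0],[[-0.005,-0.02,0],0],[[-0.0115,-0.034,0],0],[[-0.0115,-0.034,0],0],[[-0.0115,-0.034,0],0],[[-0.0115,-0.034,0],0],[[-0.0115,-0.034,0],0],[[-0.0115,-0.034,0],0],[[-0.0115,-0.034,0],0]]' && python3 inch.py '[[[0,-0.002,0],0],[[0,0,0],0],[[0,0,0],0],[[0,0,0],0]]'
python3 -c "
from h import *
go('cell1',.097)"
```

```text
time: 11.75
tcp_pos: [0.5818, 0.0711, 0.2285]
tool_rot: [3.141, 0.002, -0.27]
wrist_force: [0.5, 0.5, -0.7]
grip_width: 0.475
grip_force: 25.0
time: 12.15
tcp_pos: [0.5832, 0.0704, 0.2291]
tool_rot: [3.141, 0.0, -0.272]
wrist_force: [0.1, 0.2, -1.3]
grip_width: 0.476
grip_force: 25.0
time 12.2 at [0.5832 0.0704 0.2291] rpy [ 3.141  0.    -0.272] turn -0.002 dz 0.1321
yaw -0.272: dx 0.0001 dy -0.0011
yaw -0.270: dx 0.0001 dy -0.0011
```

```bash
python3 inch.py '[[[0,-0.001,0.02],0],[[0,0,0.03],0],[[0,0,0.03],0],[[0,0,0.02],0],[[0,0,0.01],0],[[0,0,0.01],0],[[0,0,0.003],0],[[0,0,0.002],0],[[0,0,0],0],[[0,0,0],0]]'; python3 inch.py '[[[0,0,0.002],0],[[0,0,0.002],0],[[0,0,0.001],0],[[0,0,0],0],[[0,0,0],0]]'
```

```text
time: 13.15
tcp_pos: [0.5839, 0.0726, 0.1053]
tool_rot: [-3.141, -0.002, -0.27]
wrist_force: [-0.6, -0.2, -1.9]
grip_width: 0.473
grip_force: 25.0
time: 13.65
tcp_pos: [0.5834, 0.0725, 0.0994]
tool_rot: [3.141, -0.0, -0.27]
wrist_force: [0.7, -0.1, -0.8]
grip_width: 0.476
grip_force: 25.0
```

```bash
python3 inch.py '[[[0,0,0.001],0],[[0,0,0.001],0],[[0,0,0],0],[[0,0,0],0]]'; python3 inch.py '[[[0,0,0.001],0],[[0,0,0],0],[[0,0,0],0]]'
```

```text
time: 14.05
tcp_pos: [0.5837, 0.0725, 0.098]
tool_rot: [-3.141, -0.001, -0.27]
wrist_force: [-1.6, -0.0, 3.8]
grip_width: 0.474
grip_force: 25.1
time: 14.35
tcp_pos: [0.5839, 0.0724, 0.098]
tool_rot: [-3.141, -0.002, -0.27]
wrist_force: [-2.9, -2.0, 9.5]
grip_width: 0.477
grip_force: 25.1
```

Seated. Release and go for jar_a.

```bash
python3 inch.py '[[[0,0,0],0],[[0,0,0],0],[[0,0,0],0],[[0,0,0],0],[[0,0,0],0]]' 0.8; python3 inch.py '[[[0,0,-0.02],0],[[0,0,-0.04],0],[[0,0,-0.04],0],[[0,0,-0.03],0],[[0,0,0],0],[[0,0,0],0]]'
python3 -c "
from h import *
go('a',.085)"
```

```text
time: 14.85
tcp_pos: [0.5833, 0.0726, 0.0961]
tool_rot: [3.141, 0.0, -0.27]
wrist_force: [-0.1, 1.2, -0.8]
grip_width: 0.798
grip_force: 0.0
time: 15.45
tcp_pos: [0.5834, 0.0726, 0.2267]
tool_rot: [-3.141, -0.001, -0.27]
wrist_force: [-0.4, -0.7, -0.7]
grip_width: 0.806
grip_force: 0.0
time 15.4 at [0.5834 0.0726 0.2267] rpy [-3.141e+00 -1.000e-03 -2.700e-01] turn -0.000 dz 0.1417
yaw -0.270: dx -0.0443 dy 0.2035
yaw -0.270: dx -0.0443 dy 0.2035
```

```bash
python3 inch.py '[[[-0.0073,0.034,0],0],[[-0.0073,0.034,0],0],[[-0.0073,0.034,0],0],[[-0.0073,0.034,0],0],[[-0.0073,0.034,0],0],[[-0.007,0.034,0],0],[[0,0,0],0],[[0,0,0],0]]'
python3 -c "
from h import *
go('a',.085)
import cv2
cv2.imwrite('pics/s3.png',cv2.resize(cv2.cvtColor(optics.snapshot('side'),4)[120:270,210:360],None,fx=4,fy=4,interpolation=2))
f=lambda X:(proj('side',X)-[210,120])*4
g=telemetry.sense()['tcp_pos'];print(f([*J['a'],.105]),f([*J['a'],0]))
w=.0455*.8+.009;y=np.array([np.sin(A),-np.cos(A),0])
print(f(g-[0,0,.011]+w*y),f(g-[0,0,.011]-w*y))
"
```

```text
time: 16.25
tcp_pos: [0.4863, -0.1125, 0.2251]
tool_rot: [-3.141, 0.003, -0.272]
wrist_force: [0.2, 0.9, 0.4]
grip_width: 0.804
grip_force: 0.0
time 16.2 at [ 0.4863 -0.1125  0.2251] rpy [-3.141e+00  3.000e-03 -2.720e-01] turn -0.002 dz 0.1401
yaw -0.272: dx -0.0000 dy -0.0008
yaw -0.270: dx -0.0000 dy -0.0008
[403.04130716 301.56426556] [398.92584493 396.94161348]
[428.52172477 166.69425769] [385.12192069 218.91041118]
```

View pics/s3.png

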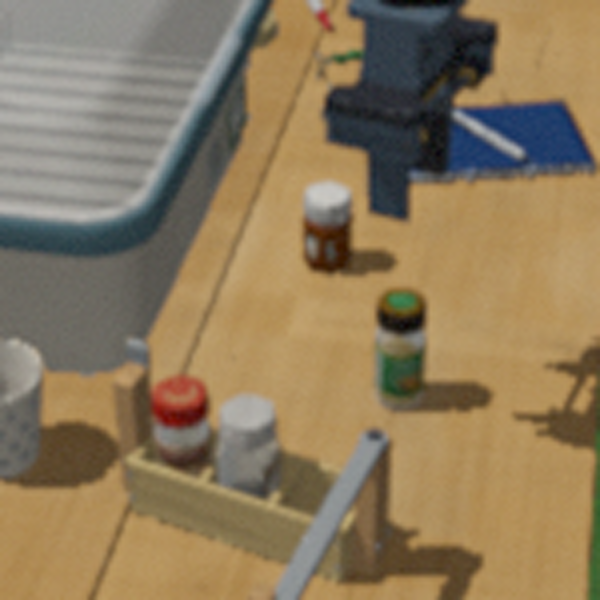

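```bash
python3 inch.py '[[[0.0015,0,0.03],0],[[0,0,0.03],0],[[0,0,0.03],0],[[0,0,0.03],0],[[0,0,0.02],0],[[0,0,0],0],[[0,0,0],0]]'
python3 inch.py '[[[0,0,0],0],[[0,0,0],0],[[0,0,0],0],[[0,0,0],0],[[0,0,0],0],[[0,0,0],0],[[0,0,0],0],[[0,0,0],0]]' 0.3 25
python3 -c "
from h import *
go('cell0',.24)"
```

```text
time: 17.0
tcp_pos: [0.489, -0.112, 0.0864]
tool_rot: [-3.142, 0.0, -0.269]
wrist_force: [0.0, -0.3, -0.1]
grip_width: 0.799
grip_force: 0.0
time: 17.8
tcp_pos: [0.4889, -0.1131, 0.087]
tool_rot: [3.141, -0.001, -0.27]
wrist_force: [-0.7, -1.0, 6.8]
grip_width: 0.476
grip_force: 25.0
time 17.8 at [ 0.4889 -0.1131  0.087 ] rpy [ 3.141e+00 -1.000e-03 -2.700e-01] turn -0.000 dz -0.1530
yaw -0.270: dx -0.0200 dy -0.2030
yaw -0.270: dx -0.0200 dy -0.2030
```

```bash
python3 inch.py '[[[0,0,-0.02],0],[[0,0,-0.04],0],[[0,0,-0.04],0],[[0,0,-0.04],0],[[-0.002,-0.02,0],0],[[-0.003,-0.035,0],0],[[-0.003,-0.035,0],0],[[-0.004,-0.035,0],0],[[-0.004,-0.035,0],0],[[-0.004,-0.035,0],0],[[0,-0.008,0],0]]' && python3 inch.py '[[[0,0,0],0],[[0,0,0],0],[[0,0,0],0],[[0,0,0],0]]'
python3 -c "
from h import *
go('cell0',.097)"
```

```text
time: 18.9
tcp_pos: [0.5232, 0.0911, 0.2256]
tool_rot: [-3.141, 0.002, -0.267]
wrist_force: [0.2, 0.2, -1.0]
grip_width: 0.479
grip_force: 25.0
time: 19.3
tcp_pos: [0.5232, 0.087, 0.2264]
tool_rot: [3.141, 0.0, -0.272]
wrist_force: [0.4, -0.2, -0.5]
grip_width: 0.481
grip_force: 25.0
time 19.3 at [0.5232 0.087  0.2264] rpy [ 3.141  0.    -0.272] turn -0.002 dz 0.1294
yaw -0.272: dx 0.0002 dy -0.0010
yaw -0.270: dx 0.0002 dy -0.0010
```

```bash
python3 inch.py '[[[0,-0.001,0.02],0],[[0,0,0.03],0],[[0,0,0.03],0],[[0,0,0.02],0],[[0,0,0.01],0],[[0,0,0.01],0],[[0,0,0.003],0],[[0,0,0.002],0],[[0,0,0],0],[[0,0,0],0]]'; python3 inch.py '[[[0,0,0.002],0],[[0,0,0.002],0],[[0,0,0.001],0],[[0,0,0],0],[[0,0,0],0]]'
```

```text
time: 20.3
tcp_pos: [0.5242, 0.0892, 0.1021]
tool_rot: [-3.141, -0.001, -0.27]
wrist_force: [0.1, -0.4, -1.1]
grip_width: 0.474
grip_force: 25.0
time: 20.8
tcp_pos: [0.5236, 0.0891, 0.0964]
tool_rot: [3.141, 0.0, -0.27]
wrist_force: [-0.4, 0.3, -0.0]
grip_width: 0.473
grip_force: 25.0
```

```bash
python3 inch.py '[[[0,0,0.001],0],[[0,0,0],0],[[0,0,0],0]]'
```

```text
time: 21.1
tcp_pos: [0.5237, 0.0891, 0.0954]
tool_rot: [3.141, 0.0, -0.27]
wrist_force: [-1.2, 0.7, -1.3]
grip_width: 0.475
grip_force: 25.0
```

```bash
python3 inch.py '[[[0,0,0.001],0],[[0,0,0],0],[[0,0,0],0]]';python3 inch.py '[[[0,0,0.001],0],[[0,0,0],0],[[0,0,0],0]]'
```

```text
time: 21.4
tcp_pos: [0.524, 0.089, 0.095]
tool_rot: [-3.141, -0.001, -0.27]
wrist_force: [-0.9, -1.2, 4.9]
grip_width: 0.477
grip_force: 25.0
time: 21.7
tcp_pos: [0.5242, 0.089, 0.095]
tool_rot: [-3.141, -0.002, -0.27]
wrist_force: [-1.9, -1.1, 11.3]
grip_width: 0.481
grip_force: 25.0
```

```bash
python3 inch.py '[[[0,0,0],0],[[0,0,0],0],[[0,0,0],0],[[0,0,0],0],[[0,0,0],0]]' 0.8; python3 inch.py '[[[0,0,-0.02],0],[[0,0,-0.04],0],[[0,0,-0.04],0],[[0,0,-0.04],0],[[0.02,0.03,0],0],[[0.02,0.04,0],0],[[0.02,0.04,0],0],[[0,0,0],0],[[0,0,0],0]]' 0.6
python3 -c "
from h import *
import cv2
a=cv2.cvtColor(optics.snapshot('side'),4);b=cv2.cvtColor(optics.snapshot('top'),4)
cv2.imwrite('pics/e1.png',np.hstack([cv2.resize(a[200:300,230:330],None,fx=4,fy=4,interpolation=2),cv2.resize(b[170:270,165:265],None,fx=4,fy=4,interpolation=2)]))
go('cell0',.2)"
```

```text
time: 22.2
tcp_pos: [0.5235, 0.0891, 0.0931]
tool_rot: [3.141, 0.0, -0.27]
wrist_force: [-0.7, 0.2, 1.0]
grip_width: 0.803
grip_force: 0.0
time: 23.1
tcp_pos: [0.552, -0.0336, 0.233]
tool_rot: [-3.141, 0.001, -0.272]
wrist_force: [-0.0, 0.2, -0.4]
grip_width: 0.599
grip_force: 0.0
time 23.2 at [ 0.5518 -0.0322  0.2332] rpy [-3.141e+00  1.000e-03 -2.700e-01] turn 0.000 dz 0.0332
yaw -0.270: dx -0.0591 dy -0.1083
yaw -0.270: dx -0.0591 dy -0.1083
```

View pics/e1.png

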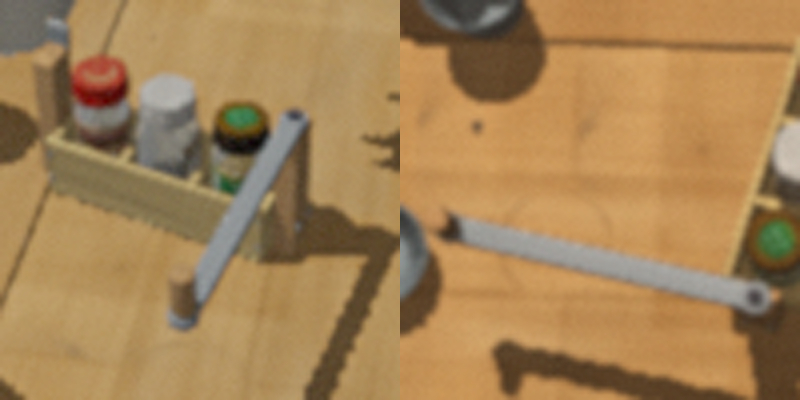

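```bash
python3 -c "
from h import *
print(at_z('top',173,225,.166),at_z('top',165+50/4,170+227/4,.132),at_z('side',275.5,268,.166),at_z('side',275.5,279,.13))
p=C-ux*.106;print('pivot',p)
for th in np.arange(1.5,1.95,.05):
  w=th+A;k=p+.212*np.array([np.cos(w),np.sin(w)]);print(th.round(2),k.round(4),proj('top',[*k,.166]).round(1),proj('top',[*k,.13]).round(1),proj('side',[*k,.166]).round(1),proj('side',[*k,.13]).round(1))
"
```

```text
[0.51953815 0.30895039] [0.52013203 0.30578893] [0.52262097 0.30906169] [0.52242055 0.31333366]
pivot [0.48134028 0.09967353]
1.5 [0.5522 0.2995] [177.6 212.8] [180.9 215.2] [265.  263.9] [265.5 273.6]
1.55 [0.5421 0.3028] [176.  216.5] [179.4 218.8] [268.6 265.3] [269. 275.]
1.6 [0.5319 0.3056] [174.7 220.3] [178.1 222.5] [272.2 266.6] [272.5 276.3]
1.65 [0.5215 0.3078] [173.5 224.3] [177.  226.3] [276.  267.7] [276.3 277.5]
1.7 [0.5111 0.3096] [172.5 228.2] [176.  230.1] [279.9 268.7] [280.1 278.5]
1.75 [0.5006 0.3108] [171.7 232.2] [175.3 234. ] [283.9 269.6] [284.  279.4]
1.8 [0.49   0.3115] [171.1 236.3] [174.7 237.9] [287.9 270.4] [287.9 280.2]
1.85 [0.4794 0.3117] [170.7 240.3] [174.3 241.9] [292.1 271. ] [292.  280.8]
1.9 [0.4688 0.3113] [170.6 244.4] [174.2 245.8] [296.2 271.4] [296.  281.3]
```

```bash
python3 inch.py '[[[0,-0.03,0],-0.15],[[0,0,0],-0.15],[[0,0,0],-0.15],[[0,0,0],-0.15],[[0,0,0],-0.15],[[0,0,0],-0.15],[[0,0,0],-0.15],[[0,0,0],-0.15],[[0,0,0],-0.15],[[0,0,0],-0.15],[[0,0,0],-0.15],[[0,0,0],0]]'
python3 -c "
from h import *
go([.5215,.308],.156,1.38)"
```

```text
time: 24.4
tcp_pos: [0.5598, -0.0025, 0.2334]
tool_rot: [-3.141, -0.0, 1.382]
wrist_force: [-0.7, 0.7, 0.1]
grip_width: 0.595
grip_force: 0.0
time 24.4 at [ 0.5598 -0.0025  0.2334] rpy [-3.141 -0.     1.382] turn 0.002 dz 0.0774
yaw 1.382: dx 0.2978 dy -0.0960
yaw 1.380: dx 0.2976 dy -0.0965
```

```bash
python3 inch.py '[[[0.037,-0.012,0],0],[[0.037,-0.012,0],0],[[0.037,-0.012,0],0],[[0.037,-0.012,0],0],[[0.037,-0.012,0],0],[[0.037,-0.012,0],0],[[0.037,-0.012,0],0],[[0.037,-0.012,0],0],[[0,0,0],0],[[0,0,0],0]]'
python3 -c "
from h import *
go([.5215,.308],.156,1.38)
import cv2
cv2.imwrite('pics/s4.png',cv2.resize(cv2.cvtColor(optics.snapshot('side'),4)[180:330,200:350],None,fx=4,fy=4,interpolation=2))"
```

```text
time: 25.4
tcp_pos: [0.5212, 0.3059, 0.2331]
tool_rot: [-3.141, 0.001, 1.381]
wrist_force: [0.1, -1.2, -0.1]
grip_width: 0.6
grip_force: 0.0
time 25.4 at [0.5212 0.3059 0.2331] rpy [-3.141e+00  1.000e-03  1.381e+00] turn 0.001 dz 0.0771
yaw 1.381: dx 0.0021 dy -0.0001
yaw 1.380: dx 0.0021 dy -0.0001
```

View pics/s4.png

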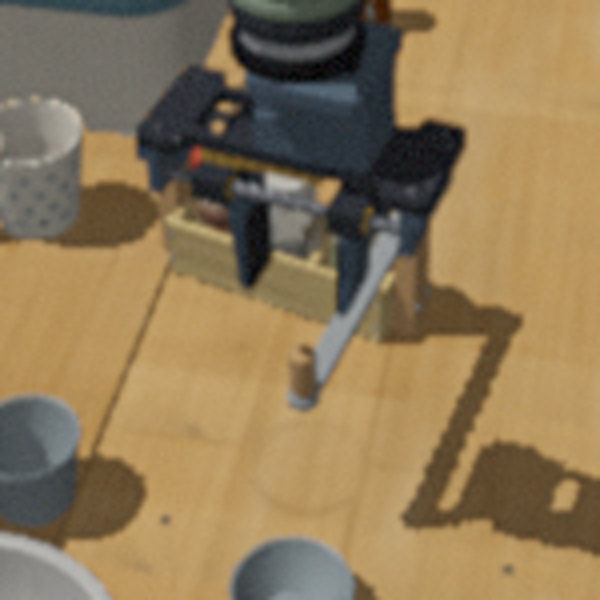

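```bash
python3 inch.py '[[[0.002,0,0.03],0],[[0,0,0.03],0],[[0,0,0.012],0],[[0,0,0.003],0],[[0,0,0],0],[[0,0,0],0]]'; python3 inch.py '[[[0,0,0],0],[[0,0,0],0],[[0,0,0],0],[[0,0,0],0],[[0,0,0],0],[[0,0,0],0]]' 0.05 10
```

```text
time: 26.05
tcp_pos: [0.5234, 0.3069, 0.16]
tool_rot: [3.139, -0.002, 1.379]
wrist_force: [0.0, 0.4, 0.8]
grip_width: 0.601
grip_force: 0.0
time: 26.65
tcp_pos: [0.5224, 0.3068, 0.1585]
tool_rot: [3.142, 0.0, 1.38]
wrist_force: [0.2, 0.6, -0.5]
grip_width: 0.194
grip_force: 10.0
```

```bash
python3 inch.py '[[[-0.0006,0.0159,0],0.075],[[-0.0006,0.0159,0],0.075],[[-0.0006,0.0159,0],0.075],[[-0.0006,0.0159,0],0.075],[[-0.0006,0.0159,0],0.075],[[-0.0006,0.0159,0],0.075],[[-0.0006,0.0159,0],0.075],[[-0.0006,0.0159,0],0.075],[[-0.0006,0.0159,0],0.075],[[-0.0006,0.0159,0],0.075],[[0,0,0],0]]'
cat >> h.py <<'E'
def kn():
    s=telemetry.sense();d=s["tcp_pos"][:2]-(C-ux*.106);th=np.arctan2(d[1],d[0])-A
    print("r %.4f th %.3f yaw-th %.3f"%(np.hypot(*d),th,s["tool_rot"][2]-A-th),s["wrist_force"],s["tcp_pos"],s["grip_width"])
E
python3 -c "
from h import *
kn()"
```

```text
time: 27.75
tcp_pos: [0.6538, 0.2212, 0.1585]
tool_rot: [3.141, 0.002, 0.628]
wrist_force: [-3.5, -1.8, 4.0]
grip_width: 0.19
grip_force: 10.0
r 0.2110 th 0.884 yaw-th 0.014 [-3.54951041 -1.8057378   3.95537574] [0.65377277 0.22121414 0.15846662] 0.19044556186245173
```

```bash
python3 inch.py '[[[-0.0006,0.0159,0],0.075],[[-0.0006,0.0159,0],0.075],[[-0.0006,0.0159,0],0.075],[[-0.0006,0.0159,0],0.075],[[-0.0006,0.0159,0],0.075],[[-0.0006,0.0159,0],0.075],[[-0.0006,0.0159,0],0.075],[[-0.0006,0.0159,0],0.075],[[-0.0006,0.0159,0],0.075],[[-0.0006,0.0159,0],0.075],[[0,0,0],0]]'
python3 -c "
from h import *
kn()"
```

```text
time: 28.85
tcp_pos: [0.69, 0.0723, 0.1584]
tool_rot: [3.141, 0.006, -0.121]
wrist_force: [-5.8, 1.1, 4.0]
grip_width: 0.196
grip_force: 10.0
r 0.2105 th 0.139 yaw-th 0.009 [-5.84657114  1.11049724  3.95615391] [0.69000514 0.07225309 0.15838846] 0.19573483733170569
```

```bash
python3 inch.py '[[[-0.0015,0.012,0],0.055],[[-0.0006,0.010,0],0.05],[[0,0.004,0],0.02],[[0,0,0],0]]'
python3 -c "
from h import *
kn()"; python3 inch.py '[[[0,0.002,0],0.01],[[0,0.002,0],0],[[0,0,0],0]]'
python3 -c "
from h import *
kn()"
```

```text
time: 29.25
tcp_pos: [0.6853, 0.048, 0.1584]
tool_rot: [3.141, 0.003, -0.244]
wrist_force: [-5.2, 0.4, 2.9]
grip_width: 0.195
grip_force: 10.0
r 0.2104 th 0.022 yaw-th 0.004 [-5.17893132  0.42887376  2.85978367] [0.68526333 0.04801501 0.15842922] 0.19452528416926823
time: 29.55
tcp_pos: [0.6845, 0.0449, 0.1584]
tool_rot: [-3.141, 0.003, -0.254]
wrist_force: [-5.6, 2.4, 3.1]
grip_width: 0.192
grip_force: 10.0
r 0.2104 th 0.006 yaw-th 0.010 [-5.60376454  2.39653159  3.14512287] [0.6844611  0.0448589  0.15844132] 0.19176106808211194
```

```bash
for i in 1 2; do python3 inch.py '[[[0,0.0015,0],0],[[0,0,0],0],[[0,0,0],0]]'|sed -n 2,4p; done
```

```text
tcp_pos: [0.6843, 0.0442, 0.1584]
tool_rot: [-3.14, 0.003, -0.253]
wrist_force: [-5.6, 3.2, 2.6]
tcp_pos: [0.6843, 0.0441, 0.1584]
tool_rot: [-3.138, 0.002, -0.253]
wrist_force: [-4.2, 6.4, 3.4]
```

```bash
for i in 1 2; do python3 inch.py '[[[0,0.0015,0],0],[[0,0,0],0],[[0,0,0],0]]'|sed -n 2,4p; done
```

```text
tcp_pos: [0.6843, 0.044, 0.1584]
tool_rot: [-3.135, 0.002, -0.253]
wrist_force: [-3.5, 9.2, 1.5]
tcp_pos: [0.6843, 0.0439, 0.1584]
tool_rot: [-3.133, 0.002, -0.253]
wrist_force: [-1.1, 12.6, 1.5]
```

```bash
python3 inch.py '[[[0,0,0],0],[[0,0,0],0],[[0,0,0],0],[[0,-0.003,0],0],[[0,0,0],0]]' 0.5; python3 inch.py '[[[0,0,-0.02],0],[[0,0,-0.03],0],[[0,0,-0.03],0],[[0,0.04,0],0],[[0,0.04,0],0],[[0,0.04,0],0],[[0,0.04,0],0],[[0,0.04,0],0],[[0,0,0],0],[[0,0,0],0]]'
python3 -c "
from h import *
import cv2
a=cv2.cvtColor(optics.snapshot('side'),4);b=cv2.cvtColor(optics.snapshot('top'),4)
cv2.imwrite('pics/e2.png',np.hstack([cv2.resize(a[180:280,220:320],None,fx=4,fy=4,interpolation=2),cv2.resize(b[160:260,220:320],None,fx=4,fy=4,interpolation=2)]))"
```

```text
time: 31.25
tcp_pos: [0.6852, 0.0409, 0.1584]
tool_rot: [-3.142, -0.001, -0.255]
wrist_force: [-0.6, -0.7, -0.3]
grip_width: 0.497
grip_force: 0.0
time: 32.25
tcp_pos: [0.6342, -0.1536, 0.2385]
tool_rot: [-3.141, -0.0, -0.257]
wrist_force: [0.6, 0.8, 0.1]
grip_width: 0.499
grip_force: 0.0
```

View pics/e2.png

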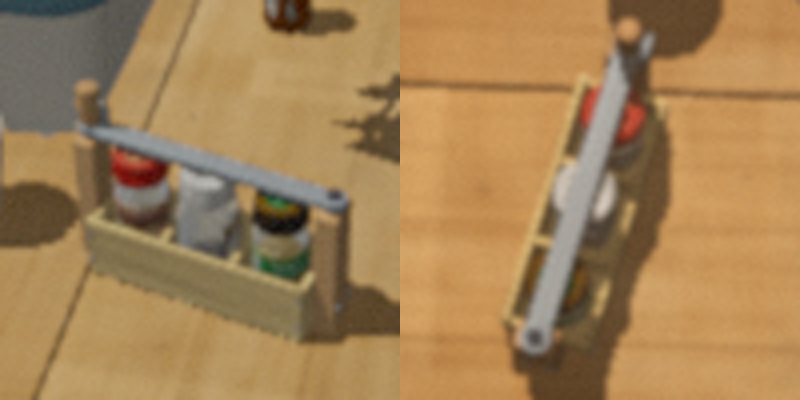

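The picture shows the bar over all three upright jars, with the knob at (628,30) next to the stop tab at (648,45). The gripper is clear of everything.

```bash
python3 -c "
from workcell import bot, optics, telemetry, ticket
print(ticket.finish_job())"
```

```text
the job is handed in; nothing more can be done
None
```

The three tall jars stand upright in the carrier (jar_a in cell 0, jar_c in cell 1, jar_b in cell 2), the keeper bar is closed against its stop and released, and I handed the job in at about 32 s; no verdict was shown.

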